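# File a sawn fossil slab in the slab drawer

## Task

Put the finished fossil slab away: pull the drawer of the grey slab cabinet right out, take the whole rectangular slab (not the low offcut, not the one with the broken corner) from the wooden drying rack and slide it down into the empty leaning slot between the two filed slabs until it stands fully home, lowering it rather than letting it drop. Then push the drawer fully shut and leave the other slabs and everything else on the bench as they stand.

Things in the scene. Friction and masses are not known exactly. Their poses are not given: they have to be found in the camera images.
- slab: The finished slab to file: plain grey stone rectangle 110 mm long (its x) x 10 mm thick (y) x 72 mm tall (z), about 0.21 kg, a small pale coiled fossil on each face. Origin at its centre. Starts upright in one of the three places of the drying rack (which one varies), its lower edge 16 mm and its top edge 88 mm above the bench. Either long edge may go down, either face either way.
- offcut: Low stone offcut 88 x 10 x 46 mm, upright in another place of the drying rack; axes as for the slab, origin at its centre. To be left there.
- broken_slab: Stone slab 110 x 10 x 72 mm with one upper corner broken off along a slope, upright in the remaining place of the drying rack; axes as for the slab, origin at the centre of the full outline. To be left there.
- drying_rack: Beech draining rack, fixed, 94 x 156 mm; origin at bench level under its middle. Slabs stand along its x at y = -48, 0, +48 mm on two 16 mm high rails that run along its y at x = -36 and +36 mm, each between pairs of 7 mm dowels (same x, 13 mm apart, tops 59 mm above the bench). Between the rails (x = -25 to +25 mm) nothing stands beside the slabs, so fingers pass there.
- cabinet: Grey sheet-steel slab cabinet, fixed to the bench: 170 mm deep (x), 200 mm wide (y), 102 mm high; origin at the centre of its underside, front looking along its -x. The opening is low: a slab that is not fully home stops the drawer. Its slot floors lie 22 mm above the bench. A roll of tape lies on the rear half of its top.
- drawer_handle (a point): Middle of the drawer's bar handle: a level round steel bar 10 mm thick, 90 mm long along this frame's y, its axis 38 mm off the front panel (33 mm free behind the bar), 78 mm above the bench, 24 mm below the cabinet's top. The drawer opens along -x of this frame. The point moves with the drawer.
- drawer (a joint): How far the drawer is out, in m: 0 shut, 0.14 at the stop. Slides level with about 2 N of friction and stays where it is left. Below about 0.125 m the slots are still partly under the cabinet's top. The front panel is 8 mm thick and 99 mm high.
- free_slot (a point): The empty slot: white pocket in the drawer, moving with it. Origin at the middle of its floor; z points out along the way the slab slides, 30 degrees from vertical, leaning to the robot's side; x level along the slot, into the cabinet; y across. Inside 116 mm (x) x 13 mm (y) x 36 mm deep, flared lips up to 43 mm. Home: slab's x, y, z along the slot's, its centre at x = 0, y = about -1.5 mm, z = 36 mm.
- filed_far: A filed slab, same size and axes as the slab, in the slot on the +y side of the empty one: 42 mm between middle planes, 32 mm free between faces; it stands 24 mm lower along the free slot's z (slots are level, 48 mm apart). To be left in its slot.
- filed_near: The other filed slab, same size, in the slot on the -y side of the empty one: 42 mm between middle planes, 24 mm further out along the free slot's z. To be left in its slot.
- glue_bottle: White drip bottle, 37 mm across, 88 mm tall, standing beside the drying rack; origin at its underside. A bystander.
- amber_jar: Jar with black cap, 52 mm across, 66 mm tall, standing on the robot's side of the drying rack; origin at its underside. A bystander.
- acetone_bottle: White bottle with a red tip, 58 mm across, 150 mm tall, standing towards the back of the bench beyond the drawer's way; origin at its underside. A bystander.
- tape_roll: Roll of tape, 96 mm across, 25 mm thick, lying on the rear of the cabinet's top; origin at its underside. A bystander.
- caliper: Digital caliper, 160 mm long, 56 mm across its jaws, 7 mm thick, lying near the front edge of the bench; origin at its underside. A bystander.
- needle_holder: Needle tool with a wooden handle, 145 mm long, 12 mm thick, lying in the middle of the bench; origin at its underside. A bystander.
- scrub_brush: Orange scrubbing brush, 86 mm long, 30 mm wide, 55 mm tall, standing on its bristles at the back of the bench; origin at its underside. A bystander.
Mind the look-alikes: they are no part of the job. Leave any turquoise look-alike of the slab alone.

How it is judged:
On the way, in this order (a step that is already met when the one before it is completed fails the run):
1. the drawer is pulled right out (value of joint drawer above 0.125 m), for 0.2 s.
2. the slab stands home in the empty slot while the drawer is out (x of slab in the frame of free_slot between -0.006 and 0.006 m and y of slab in the frame of free_slot between -0.004 and 0.004 m and z of slab in the frame of free_slot between 0.031 and 0.04 m and angle between the z axis of slab and the z axis of free_slot, either way round below 0.12 rad and angle between the y axis of slab and the y axis of free_slot, either way round below 0.12 rad and value of joint drawer above 0.1 m), for 0.2 s.
At the end, for the whole second after the job is handed in: The drawer is shut to within 4 mm and the slab stands in the formerly empty slot: its centre within 6 mm of the slot's middle lengthwise and 4 mm across, 31 to 40 mm above the slot's floor along the slot, its height and thickness directions within 0.12 rad of the slot's, and at rest (x of slab in the frame of free_slot between -0.006 and 0.006 m and y of slab in the frame of free_slot between -0.004 and 0.004 m and z of slab in the frame of free_slot between 0.031 and 0.04 m and angle between the z axis of slab and the z axis of free_slot, either way round below 0.12 rad and angle between the y axis of slab and the y axis of free_slot, either way round below 0.12 rad and value of joint drawer below 0.004 m and linear speed of slab below 0.02 m/s); the robot touches nothing.
It fails at once if the slab is let fall into the slot (faster than 0.4 m/s while over the slot and not yet home) (distance between slab and free_slot below 0.1 m and x of slab in the frame of free_slot between -0.02 and 0.02 m and y of slab in the frame of free_slot between -0.012 and 0.012 m and z of slab in the frame of free_slot above 0.042 m and linear speed of slab above 0.4 m/s).
It fails at once if a filed slab is lifted or knocked out of its slot by more than 12 mm (z of filed_far in the frame of free_slot above 0.024 m or z of filed_near in the frame of free_slot above 0.072 m).
It fails at once if the offcut, the broken slab or another loose thing on the bench or the cabinet (bottles, jar, tape, caliper, needle tool, brush) is moved by more than 30 mm (distance of any of offcut, broken_slab, glue_bottle, amber_jar, acetone_bottle, tape_roll, caliper, needle_holder, scrub_brush from where it was at the start of the episode above 0.03 m).
It fails at once if a bottle or the jar is tipped by more than 0.4 rad (angle between any of glue_bottle, amber_jar, acetone_bottle's own z axis and vertical above 0.4 rad).
It also fails if it takes over 64 s, if anything falls off the work surface, if the arm or the gripper's body presses on something with over 40 N, if the wrist force passes 120 N, or if a joint passes its speed limit or range.

## Robot

A 6-joint arm with a two-finger parallel gripper is mounted at the origin on a cart in front of the work surface, level with it; the furniture and walls round the work are solid. World frame = base frame: x ahead of the robot, y to its left, z up, the work surface at z = 0. Lengths are in m, angles in rad, forces in N, time in s.
With the tool pointing down it reaches from about 0.3 to 0.95 m from the base axis. Payload 3.1 kg.
Tool frame: the origin (TCP) lies at the very end of the fingers, on their centre line; the grasp point (between the pads) lies 19 mm behind it; z points along the fingers, y is the line along which they close (so a half turn about z gives the same grasp; the last joint's range is limited). The gripper opens to 85 mm and grips with 20 to 120 N. Pads are 22 mm wide; open, the fingers measure 114 mm over their backs; the gripper's body (76 mm by 85 mm) begins 54 mm behind the grasp point. The pads swing forward as they close: fully open they stand 13 mm farther back than shut.
Start: joints at [1.146, 0.308, 1.634, -0, 1.2, -0.07], TCP at [0.217, 0.586, 0.231] pointing down, gripper open.
Joint ranges: [-3.06, 3.06], [-0.79, 1.96], [0.05, 2.63], [-1.19, 4.34], [0.05, 2.64], [-2.94, 2.94]. Speed limits (rad/s): [2.79, 2.79, 3.14, 3.14, 3.14, 3.14].

## Interface

Orientations are given as a rotation vector (axis times angle).
In Python, from workcell import manip, command_gripper, solver, status, vision, order gives the robot as it stands. The module is installed in compiled form; this text tells all that it offers. Calls block until the motion is done:
- manip.move_pose(position, orientation): joint-space move of the TCP to a pose.
- manip.servo_line(position, rot=None, vel=0.15, threshold=None): straight line of the TCP; rot=None keeps the orientation; vel is the mean speed in m/s. With threshold (N) it stops when the force on the tool has changed by that much, and returns True; else False.
- manip.set_joints(angles): joint-space move.
- command_gripper(opening, f_grip=None): opening from 0.0 (shut) to 1.0 (fully open); f_grip is the grip in N (None keeps the last); returns when the fingers have stopped.
- manip.dwell(seconds).
- solver.inverse_kinematics(position, orientation): joint angles nearest the present ones, or None.
- status.observe(): the state.
- vision.grab_frame(name): name is "scene" or "top" or "wrist"; returns a dict with "frame" (384x512x3 uint8, blue, green, red), "fx", "fy", "cx", "cy" (pixels), "k1" (the pictures are not rectified: a ray, as slopes to the right and down, at radius r is drawn at 1 + k1 r^2 times it, then the intrinsics apply), "extrinsics" (4x4, takes a point from world to camera coordinates). Camera axes: x right, y down, z forward; pixel columns grow to the right and rows downward; lengths in m; the calibration is good to about 2 mm. A picture is of the moment at which its call begins. There is no depth.
A pose or a line that the arm cannot do raises manip.MotionError and nothing moves.
- order.hand_in(): hands the job in; it is judged then, once.
The state is a dict: "t": time; "qpos": joint angles; "joint_velocities": joint speeds; "joint_torque": joint torques, N m; "tcp_pos": TCP position; "orientation": TCP orientation; "contact_force": force on the tool from outside, world axes, zero at the start; "torque": the same for the moment, N m; "width": opening from 0.0 (shut) to 1.0 (fully open); "gripper_force": force on a finger pad.
Only numpy, scipy, OpenCV 4.12 (cv2) and the standard library are available. Lean on these libraries where they do the work, as an engineer would, in place of code of your own. Each camera call takes 0.05 s, during which the arm holds its last target. There are 200 camera calls.

## Working session

There is one attempt and no reset: what is moved stays moved. The work goes in short steps, each a Python script; the robot and the scene stay as the last script left them, time stands still between calls to the robot, and variables do not carry over. Pictures are saved under pics/ and viewed, at most 11 in all, crops included, and the job is handed in when it is done.

```bash
mkdir -p pics; cat > h.py <<'E'
import numpy as np, cv2
from workcell import manip, command_gripper, solver, status, vision, order
from scipy.spatial.transform import Rotation as R
def grab(n,save=None):
    f=vision.grab_frame(n)
    if save: cv2.imwrite('pics/'+save,f['frame'])
    return f
def K(f): return np.array([[f['fx'],0,f['cx']],[0,f['fy'],f['cy']],[0,0,1.]])
def ray(f,uv):
    E=np.array(f['extrinsics']); p=cv2.undistortPoints(np.array([[uv]],float),K(f),np.array([f['k1'],0,0,0.]))[0,0]
    return -E[:3,:3].T@E[:3,3], E[:3,:3].T@np.array([p[0],p[1],1])
def on(f,uv,z):
    o,d=ray(f,uv); return o+d*(z-o[2])/d[2]
def proj(f,P):
    E=np.array(f['extrinsics'])
    return cv2.projectPoints(np.atleast_2d(np.array(P,float)),cv2.Rodrigues(E[:3,:3])[0],E[:3,3],K(f),np.array([f['k1'],0,0,0.]))[0][:,0]
E
python3 - <<'E'
from h import *
a=grab('scene','s0.png');b=grab('top','t0.png')
for f in(a,b):
    E=np.array(f['extrinsics']);print(-E[:3,:3].T@E[:3,3],E[2,:3],f['fx'],f['k1'])
for n in('s0','t0'):
    cv2.imwrite(f'pics/{n}b.png',cv2.resize(cv2.imread(f'pics/{n}.png'),(800,600),interpolation=cv2.INTER_CUBIC))
E
```

```text
[-0.14070211 -1.15370429  1.08792555] [ 0.41009831  0.66703601 -0.62199866] 446.3695961855681 0.05988314766391435
[ 0.2312365  -0.07603812  1.51243068] [ 0.2070423   0.00133964 -0.97833108] 469.95965908382834 0.05116105683444729
```

View pics/t0b.png

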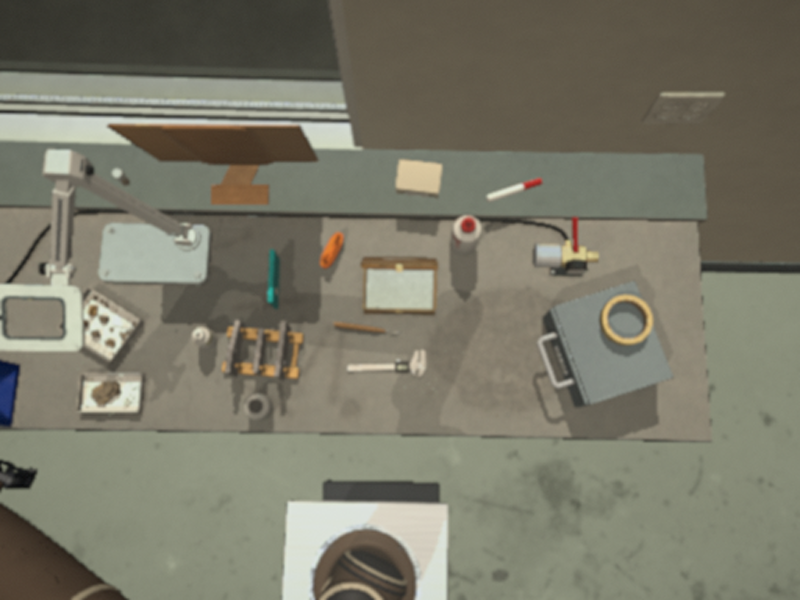

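View pics/s0b.png

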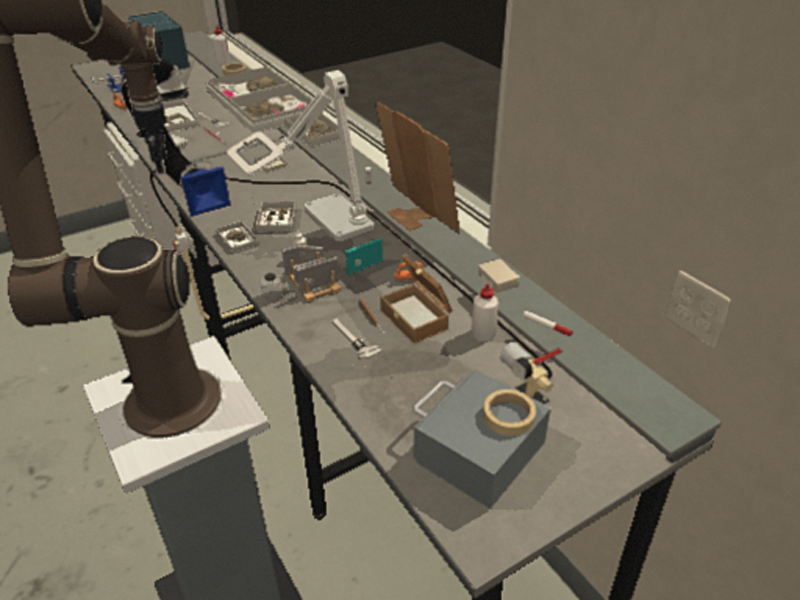

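Top (800×600 scale): rack near (262,352) with slabs at columns ~235/260/284, cabinet top centred near (610,345), handle near (556,362). The turquoise decoy is at (272,278). Next I'll get coarse positions and a wrist look.

```bash
python3 - <<'E'
from h import *
f=grab('top')
s=512/800
for n,p,z in [('rack',(262,352),.02),('handle',(556,362),.078),('jar',(257,406),.066),('glue',(200,334),.088),('cab c',(610,345),.102),('acet',(467,225),.15),('caliper',(390,364),0)]:
    print(n,on(f,(p[0]*s,p[1]*s*384/384*1.0),z).round(3))
hsv=cv2.cvtColor(f['frame'],cv2.COLOR_BGR2HSV)
# cabinet corners by hand (800 scale)
for p in [(550,306),(634,286),(671,378),(584,404)]: print(on(f,(p[0]*s,p[1]*s),.102).round(3))
w=grab('wrist');E=np.array(w['extrinsics']);o=status.observe()
c=-E[:3,:3].T@E[:3,3];Rt=R.from_rotvec(o['orientation']).as_matrix()
print('cam in tool',Rt.T@(c-o['tcp_pos']),Rt.T@E[2,:3],Rt.T@E[0,:3],w['fx'],w['k1'])
print(o)
E
```

```text
rack [0.442 0.222 0.02 ]
handle [ 0.425 -0.366  0.078]
jar [0.329 0.216 0.066]
glue [0.465 0.332 0.088]
cab c [ 0.457 -0.466  0.102]
acet [ 0.679 -0.186  0.15 ]
caliper [ 0.424 -0.039  0.   ]
[ 0.532 -0.352  0.102]
[ 0.575 -0.518  0.102]
[ 0.396 -0.579  0.102]
[ 0.343 -0.413  0.102]
cam in tool [ 0.07118957 -0.00019112 -0.14205586] [-2.84123232e-01 -3.08388951e-04  9.58787721e-01] [-1.15460933e-03  9.99999333e-01 -2.05077615e-05] 335.6375986970057 0.025702653374848096
{'t': 0.2, 'qpos': array([ 1.14628903e+00,  3.08722278e-01,  1.63465897e+00, -5.22021125e-05,
        1.19971195e+00, -6.96998009e-02]), 'joint_velocities': array([ 0.00048182, -0.00112218, -0.00278228,  0.00107535,  0.00108038,
        0.00050541]), 'joint_torque': array([ 7.46772457e-04, -4.15288889e+01, -2.76756281e+01, -1.61172143e-04,
        7.14407113e-03, -2.71112020e-05]), 'tcp_pos': array([0.21695805, 0.58558455, 0.23047449]), 'orientation': array([-5.54325604e-01, -3.09197550e+00,  2.30390807e-03]), 'contact_force': array([-0.31314295,  0.31717337, -1.00771832]), 'torque': array([-0.00435384,  0.02433587, -0.00505752]), 'gripper_force': 0.0, 'width': 0.9996419643409048}
```

```bash
python3 - <<'E'
from h import *
manip.move_pose([.43,.222,.25],[0,np.pi,0])
a=grab('wrist','wr.png')
manip.move_pose([.44,-.33,.27],[0,np.pi,0])
b=grab('wrist','wc.png')
np.save('pics/wr.npy',a,allow_pickle=True);np.save('pics/wc.npy',b,allow_pickle=True)
im=np.hstack([a['frame'],b['frame']])
for n in('wr','wc'):cv2.imwrite(f'pics/{n}b.png',cv2.resize(cv2.imread(f'pics/{n}.png'),(800,600),interpolation=cv2.INTER_CUBIC))
print(status.observe()['t'])
E
```

```text
3.85
```

View pics/wrb.png

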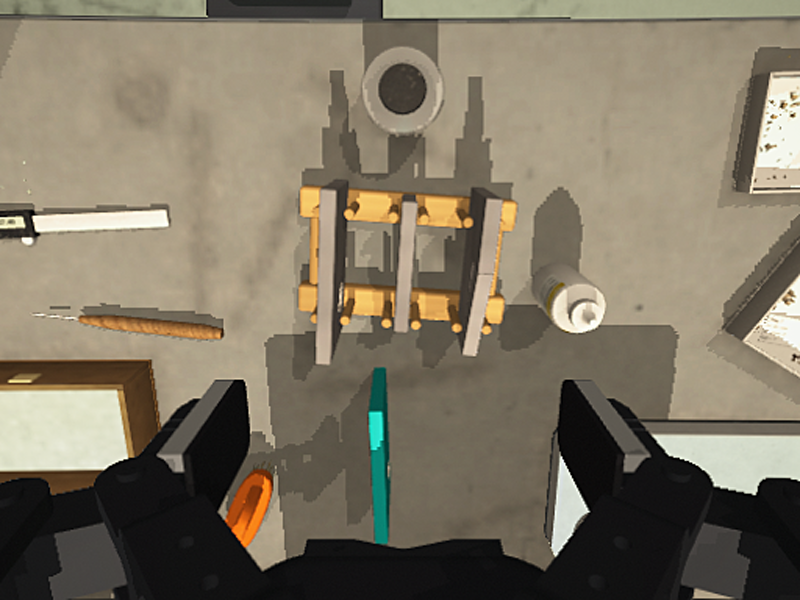

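View pics/wcb.png

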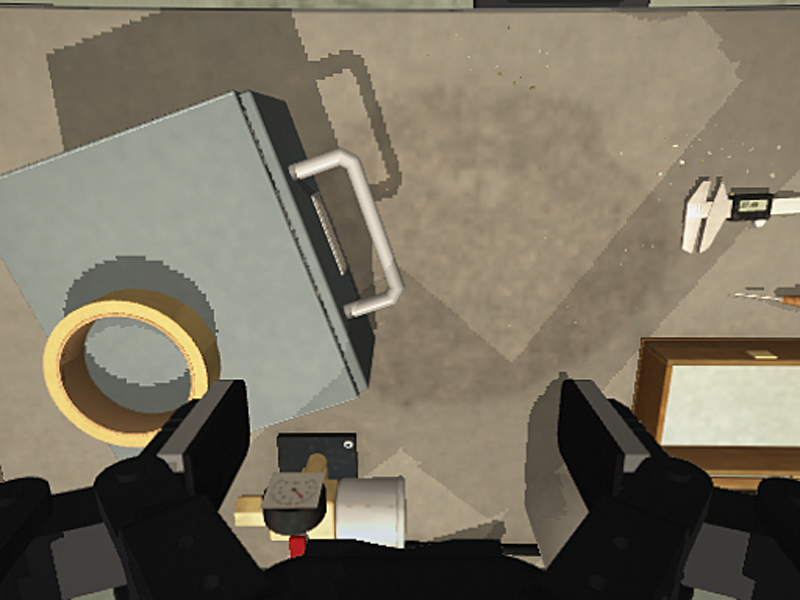

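Rack view: the long uniform slab is on the left (top face about (327,182)–(323,363)), offcut in the middle at (406,265), broken slab on the right, kinked at (485,275). Cabinet view: handle bar runs from about (350,158) to (397,290), and the front top edge from (238,92) to (360,397).

```bash
python3 - <<'E'
from h import *
a=np.load('pics/wr.npy',allow_pickle=True).item();b=np.load('pics/wc.npy',allow_pickle=True).item()
s=.64
print('hand-picked slab',[on(a,(x*s,y*s),.088).round(4) for x,y in[(328,182),(323,363)]])
print('handle',[on(b,(x*s,y*s),.078).round(4) for x,y in[(350,158),(397,290)]])
print('cab edge',[on(b,(x*s,y*s),.102).round(4) for x,y in[(238,92),(360,397)]])
h=cv2.cvtColor(a['frame'],cv2.COLOR_BGR2HSV)
roi=(slice(112,236),slice(196,228))
print(h[170,198:226].tolist())
h2=cv2.cvtColor(b['frame'],cv2.COLOR_BGR2HSV)
m=((h2[...,1]<40)&(h2[...,2]>175)).astype(np.uint8)
m[:,:180]=0;m[:90]=0;m[205:]=0;m[:,262:]=0
n,l,st,ce=cv2.connectedComponentsWithStats(m);i=1+st[1:,4].argmax();print(st[i])
ys,xs=np.nonzero(l==i)
# bar: rightmost run per row
pts=[]
for y in range(112,180):
    r=xs[ys==y]
    if len(r): 
        k=r.max(); run=[k]
        while run[-1]-1 in r: run.append(run[-1]-1)
        pts.append((np.mean(run),y,len(run)))
p=np.array(pts);print(p[::8])
E
```

```text
hand-picked slab [array([0.3842, 0.1796, 0.088 ]), array([0.4962, 0.1718, 0.088 ])]
handle [array([ 0.3827, -0.3621,  0.078 ]), array([ 0.4676, -0.3334,  0.078 ])]
cab edge [array([ 0.3467, -0.4204,  0.102 ]), array([ 0.5336, -0.3576,  0.102 ])]
[[17, 161, 173], [17, 159, 215], [17, 159, 223], [18, 157, 231], [18, 164, 237], [16, 118, 171], [15, 49, 172], [15, 51, 190], [16, 54, 188], [16, 57, 189], [15, 56, 188], [15, 56, 187], [16, 57, 189], [16, 53, 191], [16, 57, 188], [16, 61, 133], [13, 53, 68], [12, 57, 58], [14, 53, 62], [15, 63, 65], [15, 57, 63], [13, 56, 55], [14, 60, 47], [19, 58, 150], [19, 59, 135], [18, 56, 109], [19, 61, 112], [20, 55, 111]]
[ 189   97   68  105 1077]
[[227.5 112.    8. ]
 [230.5 120.    8. ]
 [233.5 128.    8. ]
 [236.5 136.    8. ]
 [239.5 144.    8. ]
 [242.  152.    7. ]
 [245.  160.    7. ]
 [247.  168.    7. ]
 [249.5 176.    6. ]]
```

```bash
cat >> h.py <<'E'
yaw=np.deg2rad(-71.4); xc=np.array([np.cos(yaw),np.sin(yaw),0]); yc=np.array([-xc[1],xc[0],0]); zc=np.array([0,0,1.])
def rv(y,z):
    return R.from_matrix(np.c_[np.cross(y,z),y,z]).as_rotvec()
HO=rv(-xc,-zc); H0=np.array([.425,-.348,.078])
E
python3 - <<'E'
from h import *
command_gripper(.36)
p=H0.copy();p[2]=.15
manip.move_pose(p,HO)
q=H0.copy();q[2]=.06
print('down hit',manip.servo_line(q,vel=.08,threshold=10))
command_gripper(0.0,40);o=status.observe();print(o['width'],o['gripper_force'],o['contact_force'],o['tcp_pos'])
print('stop',manip.servo_line(q-.141*xc,vel=.09,threshold=30));o=status.observe();print(o['tcp_pos'],o['contact_force'],(o['tcp_pos']-H0)@xc)
command_gripper(.36)
o=status.observe();p=o['tcp_pos'].copy();p[2]=.17;manip.servo_line(p,vel=.15)
# look over the slots
C=H0+xc*(.046+.085-.145)
cam=C; cam[2]=.27
manip.move_pose(cam-.05*yc+0*xc,rv(yc,-zc))
f=grab('wrist','wd.png');np.save('pics/wd.npy',f,allow_pickle=True)
cv2.imwrite('pics/wdb.png',cv2.resize(f['frame'],(800,600),interpolation=cv2.INTER_CUBIC))
print(status.observe()['t'])
E
```

```text
down hit False
0.09947688191563199 39.149513840675354 [-1.5911918   4.8952096   4.80184168] [ 0.42474937 -0.34670284  0.06062529]
stop False
[ 0.37944283 -0.21413667  0.0605594 ] [-2.79789051 -5.5182811   6.01602548] -0.1414023127342887
10.7833
```

View pics/wdb.png

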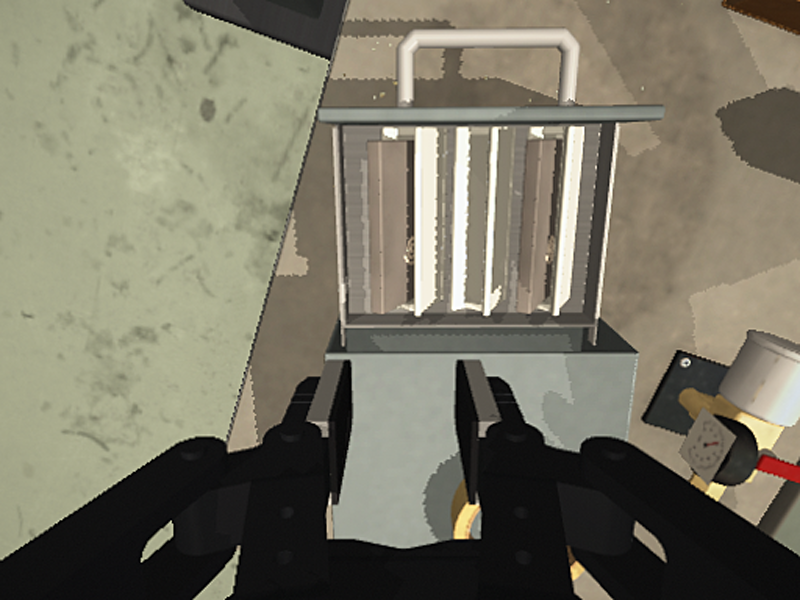

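Drawer is out 0.141 m. Slots are visible: filed slabs near (388,225) and (540,225), empty pocket between lips at about 453–498. I'll zoom to identify the edges.

```bash
python3 - <<'E'
from h import *
f=np.load('pics/wd.npy',allow_pickle=True).item()
c=f['frame'][70:215,205:405]
cv2.imwrite('pics/wdz.png',cv2.resize(c,(800,580),interpolation=cv2.INTER_NEAREST))
E
```

```text
(no output)
```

View pics/wdz.png

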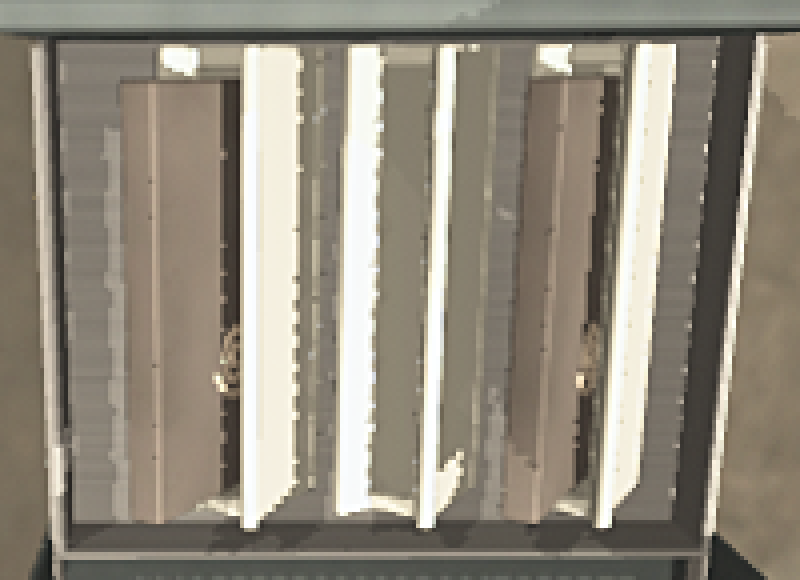

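```bash
python3 - <<'E'
from h import *
f=np.load('pics/wd.npy',allow_pickle=True).item()
def g(p,z):
    w=on(f,(205+(p[0]-.0)/4-.5+.125,70+p[1]/4-.5+.125),z); return np.r_[(w-H0)@xc,(w-H0)@yc].round(4)
for n,a,b,z in [('near+',(157,80),(158,521),.0861),('near-',(122,80),(134,521),.0811),('far+',(562,78),(533,525),.0861),('far-',(527,78),(507,525),.0811),
  ('free far lip ',(448,45),(426,527),.060),('near-slot far lip',(250,45),(249,527),.060),('far-slot far lip',(638,45),(603,527),.060),('free near lip',(352,45),(340,515),.057)]:
    print(n,g(a,z),g(b,z))
E
```

```text
near+ [-0.0841 -0.0624] [ 0.0239 -0.0635]
near- [-0.0841 -0.0709] [ 0.0256 -0.0699]
far+ [-0.0844  0.0315] [0.025  0.0322]
far- [-0.0844  0.0245] [0.0267 0.0267]
free far lip  [-0.0923  0.009 ] [0.0345 0.0093]
near-slot far lip [-0.0923 -0.0402] [ 0.0345 -0.0395]
far-slot far lip [-0.0921  0.0562] [0.0344 0.058 ]
free near lip [-0.0924 -0.0145] [ 0.032  -0.0142]
```

```bash
cat >> h.py <<'E'
F0=H0-.0295*xc+.018*yc; F0[2]=.022
sy=np.cos(np.pi/6)*yc+.5*zc; sz=np.cos(np.pi/6)*zc-.5*yc
SO=rv(sy,-sz)
def slot(x,y,z): return F0+x*xc+y*sy+z*sz
E
python3 - <<'E'
from h import *
a=np.deg2rad(-4.0); n=np.array([-np.sin(a),np.cos(a),0]); GO=rv(n,-zc)
S=np.array([.4402,.1757,0])
manip.move_pose([.41,.0,.26],rv(np.array([0,1.,0]),-zc))
command_gripper(.40)
manip.move_pose(S+[0,0,.15],GO)
print('hit',manip.servo_line(S+[0,0,.062],vel=.1,threshold=8))
command_gripper(0.0,60);o=status.observe();print(o['width'],o['gripper_force'],o['contact_force'],o['tcp_pos'],o['t'])
manip.servo_line(S+[0,0,.20],vel=.1)
manip.move_pose(slot(0,0,.19),SO)
f=grab('wrist','wp.png');g=grab('scene','sp.png');o=status.observe();print(o['width'],o['contact_force'],o['tcp_pos']-slot(0,0,.19),o['t'])
im=np.hstack([cv2.resize(f['frame'],(480,360)),cv2.resize(g['frame'][180:340,200:400],(320,256)) if 0 else cv2.resize(g['frame'][190:350,220:362],(320,360),interpolation=cv2.INTER_CUBIC)])
cv2.imwrite('pics/wpb.png',im);np.save('pics/wp.npy',f,allow_pickle=True)
E
```

```text
hit False
0.09882410064928171 59.51204180717468 [-0.13259921 -0.51402903  4.66890032] [0.4410455  0.17590739 0.06287571] 14.5417
0.1076510204052416 [ 1.0308138   0.48910616 -2.11978822] [6.34450545e-04 7.72553089e-04 2.24350585e-06] 18.1083
```

View pics/wpb.png

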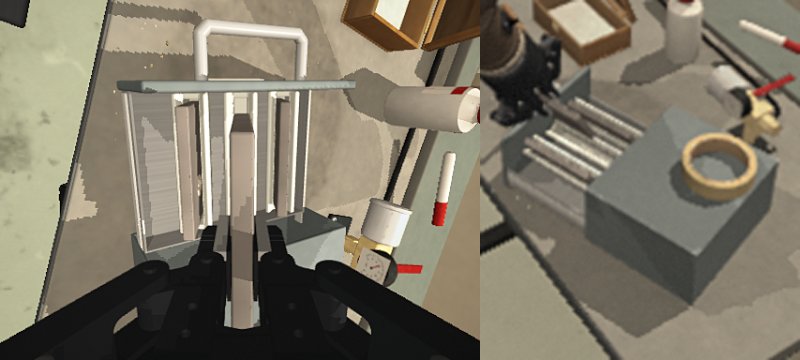

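The slab is held (width reads about 10 mm) and hangs over the free slot, with its front end near (242,125). I'll overlay the predicted slab and slot edges to check alignment.

```bash
python3 - <<'E'
from h import *
f=np.load('pics/wp.npy',allow_pickle=True).item();im=f['frame'].copy()
x0,y0,w,h,k=180,70,160,120,5
c=cv2.resize(im[y0:y0+h,x0:x0+w],(w*k,h*k),interpolation=cv2.INTER_CUBIC)
d=status.observe()['tcp_pos']-slot(0,0,.19)
def L(P,col):
    q=((proj(f,P)-[x0,y0]+.5)*k).astype(int); cv2.polylines(c,[q.reshape(-1,1,2)],False,col,1)
L([slot(-.055,s,z)+d for s,z in[(-.005,.216),(.005,.216),(.005,.144),(-.005,.144),(-.005,.216)]],(0,0,255))
for yy in(-.0485,.0485):  # filed slabs, top faces (level neighbours)
    q=yy/.0485*.048*yc
    L([slot(x,y,.072)+q for x,y in[(.055,-.0065),(-.055,-.0065),(-.055,.0035),(.055,.0035)]],(255,0,255))
for y in(-.0065,.0065): L([slot(-.058,y,.036),slot(.058,y,.036)],(0,255,0))
cv2.imwrite('pics/ov.png',c)
E
```

```text
(no output)
```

View pics/ov.png

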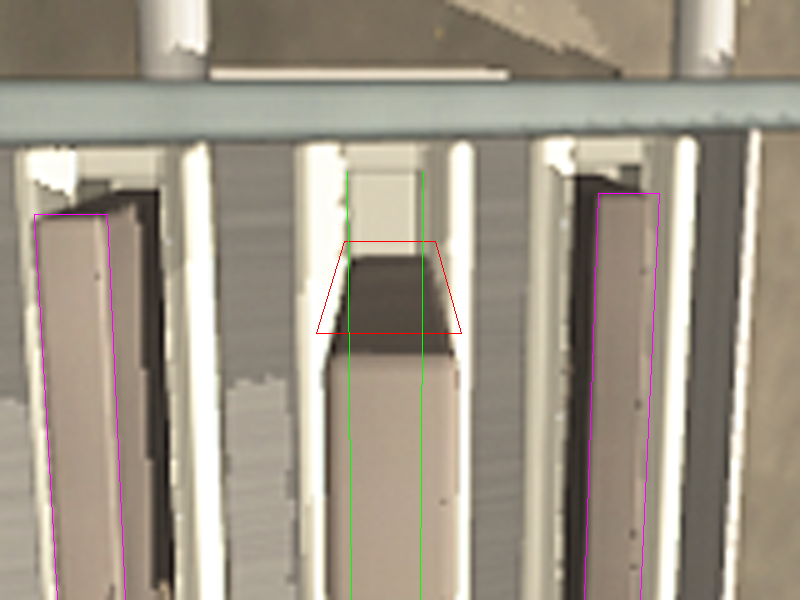

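The overlay matches the filed slabs and pocket well. The held slab's front end is farther from the camera than predicted (top edge row 353 vs 333, 123 px wide vs 145), so it has probably pitched or slipped in the grip. I'll measure it from the width profile.

```bash
python3 - <<'E'
from h import *
f=np.load('pics/wp.npy',allow_pickle=True).item();im=f['frame']
hsv=cv2.cvtColor(im,cv2.COLOR_BGR2HSV).astype(int)
print('profile',[tuple(hsv[y,258]) for y in range(136,384,30)])
E_=np.array(f['extrinsics']);T=R.from_rotvec(status.observe()['orientation']).as_matrix();tcp=status.observe()['tcp_pos']
ref=np.array(im[200,258],int)
out=[]
for y in list(range(142,372,6))+list(range(352,384,2)):
    row=im[y].astype(int); ok=lambda x: abs(row[x]-row[258]).max()<40
    l=r=258
    while l>200 and ok(l-1): l-=1
    while r<320 and ok(r+1): r+=1
    # rays thru edges; find t where separation = 10mm
    o,dl=ray(f,(l-.5,y)); _,dr=ray(f,(r+.5,y)); t=.010/np.linalg.norm(dr-dl)
    p=T.T@(o+t*(dl+dr)/2-tcp); out.append((y,l,r,*(p*1000).round(1)))
for q in out[::3]: print(*q, row[258] if 0 else '')
# front end by corner pixels
for a,b,y in[((330/5+180),(453/5+180),353/5+70),(348/5+180,428/5+180,256/5+70)]:
    o,dl=ray(f,(a-.5,y-.5));_,dr=ray(f,(b-.5,y-.5));t=.010/np.linalg.norm(dr-dl);print((T.T@(o+t*(dl+dr)/2-tcp)*1000).round(1))
E
```

```text
profile [(np.int64(17), np.int64(57), np.int64(80)), (np.int64(15), np.int64(52), np.int64(181)), (np.int64(14), np.int64(53), np.int64(179)), (np.int64(16), np.int64(56), np.int64(145)), (np.int64(16), np.int64(59), np.int64(112)), (np.int64(16), np.int64(58), np.int64(110)), (np.int64(15), np.int64(57), np.int64(139)), (np.int64(15), np.int64(54), np.int64(147)), (np.int64(90), np.int64(14), np.int64(18))]
142 246 270 50.2 0.3 -8.2 
160 247 271 43.3 0.7 -10.3 
178 247 270 35.0 0.5 -6.9 
196 247 270 27.8 0.5 -9.1 
214 247 270 20.6 0.5 -11.2 
232 246 268 10.9 -0.2 -7.7 
250 246 269 6.2 0.1 -15.3 
268 247 268 -7.6 0.0 -6.1 
286 247 268 -15.5 0.0 -8.3 
304 248 267 -32.9 -0.0 2.7 
322 248 270 -26.8 0.7 -18.3 
340 248 272 -25.9 1.0 -30.1 
358 200 320 49.9 0.4 -119.2 
352 200 320 50.3 0.4 -119.1 
358 200 320 49.9 0.4 -119.2 
364 200 320 49.4 0.4 -119.4 
370 200 320 48.9 0.4 -119.5 
376 200 320 48.4 0.4 -119.6 
382 200 320 48.0 0.4 -119.8 
[50.6  0.3 -5.8]
[51.  -0.1 71. ]
```

```bash
python3 - <<'E'
from h import *
f=np.load('pics/wp.npy',allow_pickle=True).item();im=f['frame']
print([(y,int(im[y,258].max()),int(im[y,252].max())) for y in range(326,376,2)])
T=R.from_rotvec(status.observe()['orientation']).as_matrix();tcp=status.observe()['tcp_pos']
for x,z in[(-57,-22),(-57,-25),(-59,-6),(-55,-25)]: print(x,z,proj(f,tcp+T@(np.array([x,0,z])/1000)).round(1))
for x,z in[(53,-22),(53,-25),(50.6,-6),(53,50),(51,66)]: print(x,z,proj(f,tcp+T@(np.array([x,0,z])/1000)).round(1))
g=grab('scene');np.save('pics/sp.npy',g,allow_pickle=True)
x0,y0=(proj(g,tcp)[0]-[50,38]).astype(int)
c=cv2.resize(g['frame'][y0:y0+75,x0:x0+100],(800,600),interpolation=cv2.INTER_CUBIC)
for col,cx,zt in[((0,0,255),-2,-24),((255,0,255),-4.4,-6)]:
    q=[tcp+T@(np.array([cx+a,5,b])/1000) for a,b in[(-55,zt),(55,zt),(55,zt+72),(-55,zt+72),(-55,zt)]]
    cv2.polylines(c,[((proj(g,q)-[x0,y0]+.5)*8).astype(int).reshape(-1,1,2)],False,col,1)
cv2.imwrite('pics/spz.png',c)
E
```

```text
[(326, 138, 136), (328, 139, 136), (330, 140, 136), (332, 140, 135), (334, 142, 136), (336, 143, 139), (338, 144, 139), (340, 144, 140), (342, 146, 142), (344, 147, 145), (346, 147, 143), (348, 150, 152), (350, 146, 52), (352, 12, 17), (354, 18, 19), (356, 16, 16), (358, 16, 18), (360, 18, 18), (362, 19, 19), (364, 19, 18), (366, 19, 17), (368, 17, 19), (370, 18, 18), (372, 16, 18), (374, 18, 18)]
-57 -22 [[257.6 385.1]]
-57 -25 [[257.6 391. ]]
-59 -6 [[257.6 360.6]]
-55 -25 [[257.6 387.4]]
53 -22 [[257.1 140.4]]
53 -25 [[257.1 141.7]]
50.6 -6 [[257.2 140.2]]
53 50 [[257.3 120.8]]
51 66 [[257.3 121.5]]
```

View pics/spz.png

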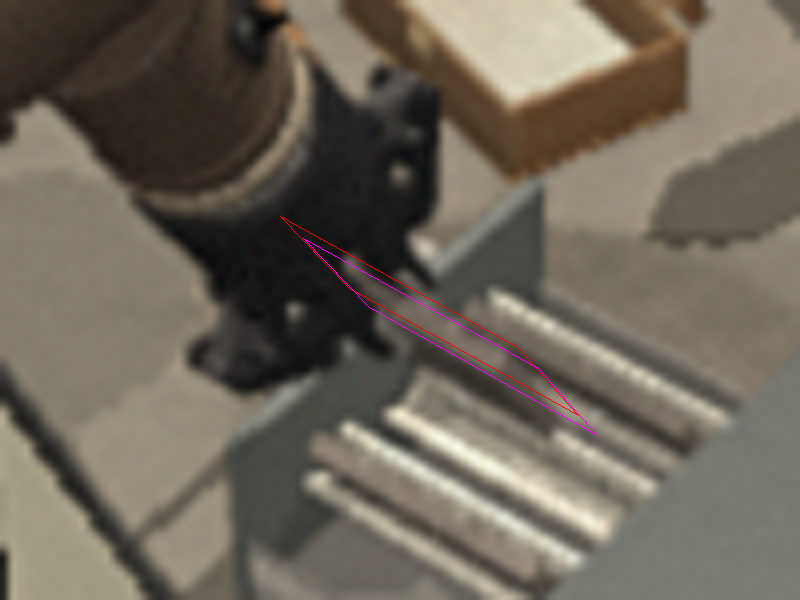

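The rack picture shows the same roughly 8.5 mm visible top width (bevelled edges), so the slab hasn't slipped: its top is about 23 mm above the TCP, and the x offset is about 1.5 mm. I'll insert with that correction.

```bash
python3 - <<'E'
from h import *
manip.servo_line(slot(-.0015,0,.10),rot=SO,vel=.09)
o=status.observe();print(o['contact_force'],o['tcp_pos']-slot(-.0015,0,.10))
hit=manip.servo_line(slot(-.0015,-.0003,.047),rot=SO,vel=.035,threshold=12)
o=status.observe();d=o['tcp_pos']-F0;print(hit,[round(float(d@v)*1000,2) for v in(xc,sy,sz)],o['contact_force'],o['width'],o['t'])
E
```

```text
[-0.11010525 -0.99938735 -2.59958688] [ 0.00016992 -0.0006116   0.00049804]
False [-1.38, -0.27, 47.38] [-5.03009326 -0.03367275  3.50044362] 0.100767594912112 20.975
```

```bash
python3 - <<'E'
from h import *
command_gripper(.24)
manip.servo_line(slot(-.0015,0,.14),rot=SO,vel=.12)
p=H0+xc*(-.0145)-.05*yc; p[2]=.27
manip.move_pose(p,rv(yc,-zc))
f=grab('wrist','we.png');print(status.observe()['t'])
x0,y0,k=205,60,4
c=cv2.resize(f['frame'][y0:y0+150,x0:x0+200],(800,600),interpolation=cv2.INTER_CUBIC)
for j in(-1,0,1):
    q=[slot(x,y,.072)+j*.048*yc for x,y in[(.055,-.0065),(-.055,-.0065),(-.055,.0035),(.055,.0035),(.055,-.0065)]]
    cv2.polylines(c,[((proj(f,q)-[x0,y0]+.5)*k).astype(int).reshape(-1,1,2)],False,(255,0,255),1)
cv2.imwrite('pics/web.png',c)
E
```

```text
22.975
```

View pics/web.png

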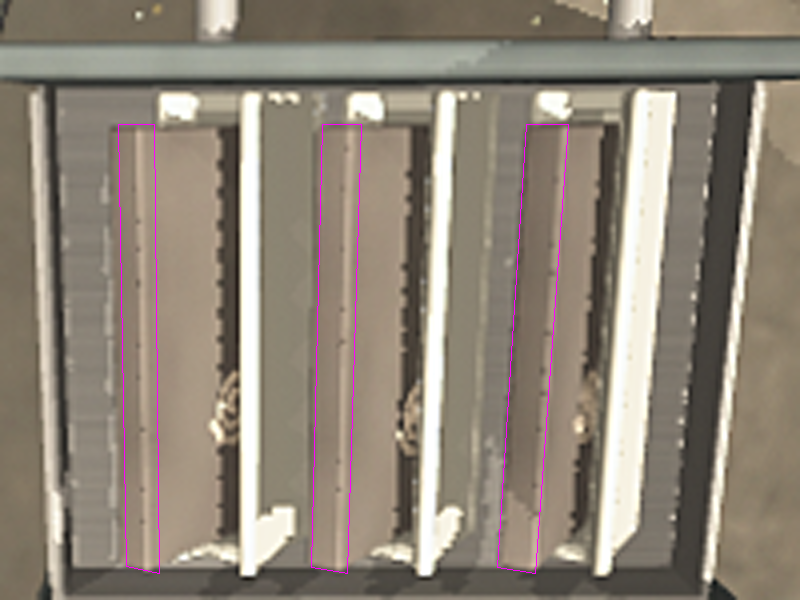

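The filed slab now sits level with its two neighbours, with the same ends and the same height. Closing the drawer.

```bash
python3 - <<'E'
from h import *
command_gripper(.36)
h=H0-.1402*xc
manip.move_pose(h+[0,0,.10],HO)
q=h.copy();q[2]=.06
print('hit',manip.servo_line(q,rot=HO,vel=.09,threshold=10))
command_gripper(0.0,40)
e=H0+.004*xc;e[2]=.06
print('stop',manip.servo_line(e,rot=HO,vel=.05,threshold=20));o=status.observe();print((o['tcp_pos']-H0)@xc,(o['tcp_pos']-H0)@yc,o['contact_force'],o['width'])
command_gripper(.36)
p=status.observe()['tcp_pos'].copy();p[2]=.20;manip.servo_line(p,vel=.12)
p=H0-.05*xc;p[2]=.27;manip.move_pose([.44,-.33,.27],[0,np.pi,0])
f=grab('wrist','wz.png');print(status.observe()['t'],status.observe()['contact_force'])
b=np.load('pics/wc.npy',allow_pickle=True).item()
c=np.hstack([b['frame'][50:270,130:300],f['frame'][50:270,130:300]])
cv2.imwrite('pics/wzb.png',cv2.resize(c,(800,518),interpolation=cv2.INTER_CUBIC))
E
```

```text
hit False
stop False
-0.0013277029061486726 0.000860389470382243 [ 1.25088512 15.31470519 16.798599  ] 0.10042012494226252
31.4417 [-1.03720392 -0.49411591 -0.53550062]
```

View pics/wzb.png

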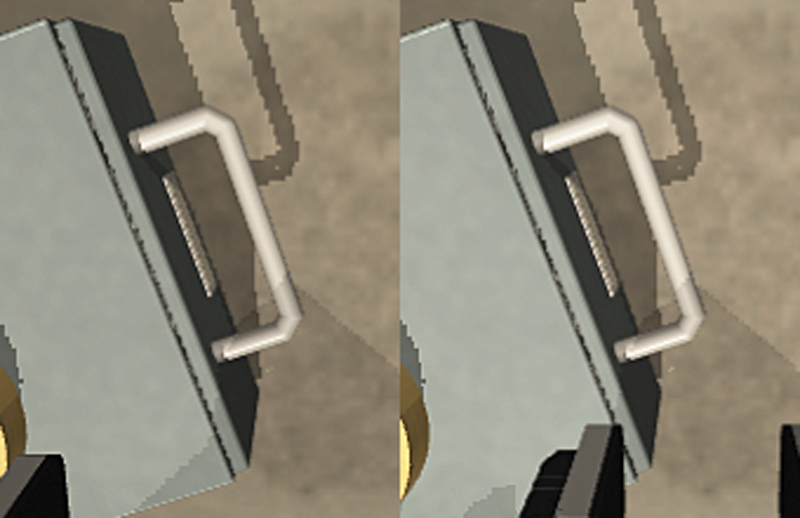

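The TCP ended at the same −1.3 mm as in the first grip, and the panel seam looks the same as at the start. The drawer is shut.

```bash
python3 -c "
from h import *
print(order.hand_in())"
```

```text
the job is handed in; nothing more can be done
None
```

The whole slab is in the formerly empty slot, level with its two neighbours, the drawer is pushed fully shut, and the job was handed in at about 31 s; no verdict came back, and I did not re-check the rack and bench items at the end.

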